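# Pin the swivel of a screen stand

## Robot

A 6-joint arm with a two-finger parallel gripper is mounted at the origin on the work surface; the furniture and walls round the work are solid. World frame = base frame: x ahead of the robot, y to its left, z up, the work surface at z = 0. Lengths are in m, angles in degrees, forces in N, time in s.
With the tool pointing down it reaches from about 0.275 to 0.725 m from the base axis. Payload 5.6 kg.
Tool frame: the origin (TCP) lies on the centre line of the jaws, within the pads' length; the fingertips stand 25 mm ahead of it and the grasp point (between the pads) lies 6 mm ahead of it (env.tip_reach is the distance from the TCP to the fingertips, in m); z points along the fingers, y is the line along which they close (so a half turn about z gives the same grasp; the last joint's range is limited). The gripper opens to 85 mm and grips with 20 to 120 N. Pads are 22 mm wide; open, the fingers measure 114 mm over their backs; the gripper's body (76 mm by 85 mm) begins 54 mm behind the grasp point. The pads swing forward as they close: fully open they stand 13 mm farther back than shut.
Start: joints at [85.921, 14.616, 6.199, 0, -81.583, -16.306], TCP at [0.192, 0.516, 0.218] pointing down, gripper open.
Joint ranges: [-168.99, 168.99], [-69.2, 112.95], [-62.41, 85.93], [-164.36, 98.24], [-168.68, -3.75], [-174.98, 174.98]. Speed limits (degrees/s): [147.25, 147.25, 180, 180, 180, 180].

## Interface

Orientations are given as [roll, pitch, yaw] about the fixed x, y, z axes, in that order (R = Rz(yaw) Ry(pitch) Rx(roll)).
In Python, from cell import sensors, read_camera, camera_info, env gives the robot as it stands.
- The arm moves only by the shell command python3 -m jog 'ROWS' [OPENING] [FORCE]. ROWS is text: rows parted by semicolons, each of 6 numbers parted by spaces: the shift along the tool's x, y, z in m, then the turn, a rotation vector about the tool's x, y, z in rad. A call has 1 to 5 rows; each row shifts and turns the commanded pose from where the row before left it, along the tool's axes as they then stand; what a row does not reach is not made up. A row lasts 1/10 s, in which the tool goes at most 50 mm and 8.59 degrees, less where a joint would pass 70% of its speed; a pose out of reach is approached as far as the arm can. A call is refused whole if a number of a shift passes 0.05 or a number of a turn 0.15, either way. A call with a gripper value outside its range is refused whole. OPENING is the closure, from 0 (fully open) to 1 (shut), set as the call begins (- or left out, the last holds). The fingers move at their own pace and stop on an object; FORCE is the grip in N (left out, the last holds). Time passes only in rows, so rows that do not move let the fingers close. It gives the time, the measured TCP pose, the force, the opening and the grip force at its end, in the units of the state.
- sensors.sense(): the state, without advancing time (a new reading comes with each control period).
- read_camera(name): name is "scene" or "top" or "wrist"; returns (picture, depth): 420x560x3 uint8, blue, green, red; 420x560 float32, m along the optical axis (not along the pixel's ray), 0 where there is no reading.
- camera_info(name): a dict with "mtx" (3x3 intrinsics, pixels), "R" (3x3) and "t" (3): a world point X has camera coordinates R X + t. Camera axes: x right, y down, z forward; pixel columns grow to the right and rows downward; lengths in m; the calibration is good to about 2 mm. A picture is of the moment at which its call begins: read the wrist's pose just before it. camera_info takes no time and is no camera call; for the wrist camera it gives the pose at the moment of the call.
- env.hand_in(): hands the job in; it is judged then, once.
The state is a dict: "clock": time; "qpos": joint angles; "qvel": joint speeds; "effort": joint torques, N m; "eef_pos": TCP position; "tcp_rot": TCP orientation; "wrist_force": force on the tool from outside, world axes, zero at the start; "torque": the same for the moment, N m; "width": finger opening in m; "grip_force": force on a finger pad.
Only numpy, scipy, OpenCV 4.12 (cv2) and the standard library are available. Lean on these libraries where they do the work, as an engineer would, in place of code of your own. Each camera call takes 0.05 s, during which the arm holds its last target. There are 200 camera calls.

## Task

Lock the swivel of the screen stand with its index pin: take the pin out of the kit tray, stand it in the upper hole of the stand's bracket, and swing the stub arm round until a hole of the bushing's flange comes under the pin and the pin drops through; then press the pin fully home so that its head sits on the bracket. Nothing may be forced: stop swinging as soon as the pin has dropped, push only as hard as the sprung ball asks, and leave the glue stick, mouse and staples carton alone.

Things in the scene. Friction and masses are not known exactly. Their poses are not given: they have to be found in the camera images.
- index_pin: Index pin: steel shank, 10 mm diameter, round (hemispherical) nose; on top a black ribbed head, 22 mm diameter, 22.5 mm high. Origin at the lowest point of the nose, z up along the pin: head's underside at z = 47.5 mm, its top at 70 mm. About 42 g. At the start it stands upright in the kit tray, 28 mm deep in a loose socket.
- kit_tray: Low black parts tray, 76 x 100 x 16 mm, fixed to the worktop; origin at the centre of its underside. Towards its +y end a block 34 mm high carries the pin's socket, at (0, 29) mm in its frame. Spare screws and a hex key lie in the rest.
- foot: Foot of a screen stand, dark steel, fixed: round plate, 184 mm diameter, 12 mm thick, with a bearing boss in the middle. Origin at the centre of its underside, z is the swivel axis. A bracket on its -y side reaches over the bushing's flange: upper lug z = 44 to 62 mm, lower lug z = 12 to 28 mm, 34 mm wide, 42 to 80 mm from the axis, with 11.6 mm holes on one vertical line 52 mm from the axis.
- index_hole (a point): Centre of the upper lug's hole at its mouth, on the lug's top face, at (0, -52, 62) mm in the foot's frame; axes as the foot's. The pin is home when its head's underside sits on this face, its nose 47.5 mm below it. Contact forces between pin and stand (bushing and ball included, added up) must stay under 60 N; 10 N at the stub arm's end against the dropped pin already makes about 50 N.
- flange_face (a point): Point on the swivel axis at the height of the flange's top face, 38 mm above the worktop; axes as the foot's (it does not turn). The aluminium bushing's flange (64 mm radius, 8 mm thick) has four 13 mm through-holes a quarter turn apart, 52 mm from the axis. Their angle is not measured and none is in line at the start: a pin stood in the upper lug then rests with its nose on this face.
- stub_end (a point): Eye at the end of the grey stub arm: point 100 mm from the swivel axis, 120 mm above the worktop; x points outward along the arm. The arm (24 mm wide, 18 mm deep, top at z = 129 mm, from 26 to 112 mm from the axis) is clamped tight on the neck of the bushing and turns it, either way, without end; about 1 N at its end moves it. It is clamped at no set angle to the flange holes.
- ball (a point): Sprung ball in the lower lug, on the pin's line; axes as the foot's. When a flange hole comes under the pin, it drops 15 to 20 mm by its own weight until the ball stops its nose (nose then about 18 to 23 mm above the worktop), and the bushing is blocked. Pushing the pin on past the ball takes about 5 to 14 N; home, its nose is 14.5 mm above the worktop and the ball holds it there.
- glue_stick: Bystander: glue stick standing upright, 27 mm diameter, 100 mm high; origin at the centre of its underside.
- mouse: Bystander: black computer mouse, 108 x 60 x 39 mm; origin at the centre of its underside.
- staples_box: Bystander: small carton of staples, 36 x 68 x 22 mm; origin at the centre of its underside.

How it is judged (in metres and radians):
On the way:
1. the pin stands in the upper lug of the bracket (horizontal distance between index_pin and index_hole below 0.004 m and z of index_pin in the frame of index_hole below -0.012 m and angle between index_pin's own z axis and vertical below 0.2 rad), for 0.1 s.
At the end, for the whole second after the job is handed in: The pin is through the bracket and the bushing and fully home: its nose at least 46 mm below the upper lug's top face (head seated to within 1.5 mm), within 3 mm of the hole's line, upright to within 0.1 rad, at rest and let go (z of index_pin in the frame of index_hole below -0.046 m and horizontal distance between index_pin and index_hole below 0.003 m and angle between index_pin's own z axis and vertical below 0.1 rad and linear speed of index_pin below 0.01 m/s); the robot touches nothing.
It fails at once if the pin or the stand is forced: more than 60 N between the pin and the stand, all contacts added (contact force between index_pin and foot above 60 N).
It fails at once if the glue stick is shifted more than 20 mm or knocked over (distance of glue_stick from where it was at the start of the episode above 0.02 m or angle between glue_stick's own z axis and vertical above 0.3 rad).
It fails at once if the mouse is shifted more than 20 mm (distance of mouse from where it was at the start of the episode above 0.02 m).
It fails at once if the staples carton is shifted more than 20 mm (distance of staples_box from where it was at the start of the episode above 0.02 m).
It also fails if it takes over 64 s, if anything falls off the work surface, if the arm or the gripper's body presses on something with over 40 N, if the wrist force passes 120 N, or if a joint passes its speed limit or range.

## Working session

There is one attempt and no reset: what is moved stays moved. The work goes in short steps, Python scripts to look and compute and a shell command to move; the robot and the scene stay as the last step left them, time stands still between calls to the robot, and variables do not carry over. Pictures are saved under pics/ and viewed, at most 10 in all, crops included, and the job is handed in when it is done.

```bash
ls; mkdir -p pics
cat > h.py <<'E'
import numpy as np,cv2
from cell import sensors,read_camera,camera_info,env
def ray(ci,u,v):
    K,R,t=[np.array(ci[k],float) for k in("mtx","R","t")]; t=t.ravel()
    return -R.T@t, R.T@np.linalg.inv(K)@np.array([u,v,1.])
def onz(ci,u,v,z):
    c,d=ray(ci,u,v); return c+d*(z-c[2])/d[2]
def cloud(ci,D):
    v,u=np.mgrid[:D.shape[0],:D.shape[1]]
    K,R,t=[np.array(ci[k],float) for k in("mtx","R","t")]
    p=np.stack([u,v,np.ones_like(u)],-1)@np.linalg.inv(K).T*D[...,None]
    return (p-t.ravel())@R
E
python3 - <<'E'
from h import *
s=sensors.sense();print({k:np.round(v,3) for k,v in s.items()},env.tip_reach)
for n in("top","scene"):
    ci=camera_info(n);im,D=read_camera(n);cv2.imwrite(f"pics/{n}0.png",im);np.savez(f"{n}0.npz",im=im,D=D)
    print(n,ci["mtx"],ray(ci,280,210))
E
```

```text
pics
{'clock': np.float64(0.0), 'qpos': array([ 8.5921e+01,  1.4653e+01,  6.1310e+00, -2.7000e-02, -8.1584e+01,
       -1.6308e+01]), 'qvel': array([-0.019, -0.05 ,  0.002, -0.006, -0.036,  0.043]), 'effort': array([-2.0000e-03, -3.8662e+01,  2.3794e+01,  5.3650e+00, -6.0000e-03,
        0.0000e+00]), 'eef_pos': array([0.191, 0.515, 0.218]), 'tcp_rot': array([ 1.79891e+02, -4.00000e-03, -2.03920e+01]), 'wrist_force': array([ 0.155,  0.275, -0.55 ]), 'torque': array([-0.015,  0.023,  0.048]), 'grip_force': np.float64(0.0), 'width': np.float64(0.085)} 0.025
top [[525.31135076   0.         283.20266291]
 [  0.         525.31135076 206.95184649]
 [  0.           0.           1.        ]] (array([0.36421644, 0.02575359, 1.44320963]), array([ 0.05732507,  0.02655515, -0.99803782]))
scene [[423.98682774   0.         280.89859351]
 [  0.         423.98682774 210.24142609]
 [  0.           0.           1.        ]] (array([ 0.05700096, -0.47447527,  0.66228777]), array([ 0.45389056,  0.58725355, -0.67016523]))
```

View pics/top0.png

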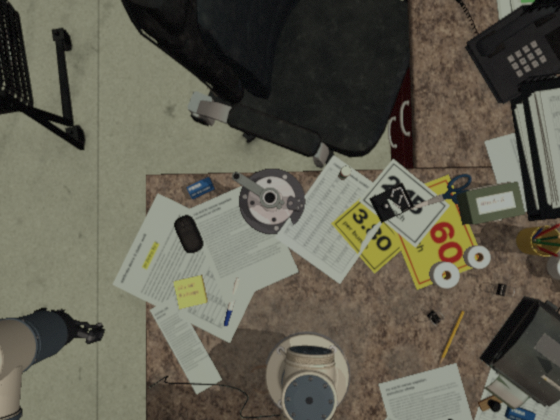

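View pics/scene0.png

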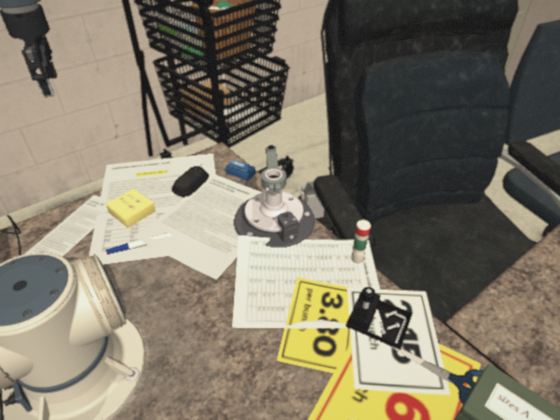

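The top view shows the foot round (270,198), with the stub arm reaching up-left to about (240,177) and the bracket at about (297,203). The tray is at (393,205), the glue stick (343,172), the mouse (188,233) and the staples (200,187). Next I'll measure these with the depth.

Run:
```python
from h import *
z=np.load("top0.npz");ci=camera_info("top");P=cloud(ci,z["D"]);im=z["im"]
def rep(n,u0,u1,v0,v1,za,zb):
    q=P[v0:v1,u0:u1].reshape(-1,3);m=(q[:,2]>za)&(q[:,2]<zb);q=q[m]
    print(n,len(q),q.mean(0).round(4) if len(q) else'',q.min(0).round(3) if len(q) else '',q.max(0).round(3) if len(q) else '')
rep("arm",225,312,160,240,.118,.14)
rep("lug",225,312,160,240,.055,.067)
rep("flange",225,312,160,240,.034,.042)
rep("foot",225,312,160,240,.008,.016)
rep("glue",330,356,155,190,.07,.12)
rep("tray",365,425,170,235,.01,.02)
rep("block",365,425,170,235,.029,.04)
rep("pinhead",365,425,170,235,.06,.09)
rep("table",320,340,240,260,-.1,.1)
a=cv2.resize(im[155:245,225:315],(400,400),interpolation=cv2.INTER_CUBIC)
b=cv2.resize(im[165:245,355:435],(400,400),interpolation=cv2.INTER_CUBIC)
cv2.imwrite("pics/c1.png",np.clip(np.hstack([a,b])*1.5,0,255).astype(np.uint8))
q=P[155:245,225:315,2]
for r in q[::3,::3]: print(' '.join('%3d'%(1000*x) for x in r))
print()
for r in P[175:235:3,365:425:3,2]: print(' '.join('%3d'%(1000*x) for x in r))
```

```text
arm 676 [0.4897 0.1107 0.1295] [0.443 0.05  0.118] [0.54  0.181 0.14 ]
lug 160 [0.4623 0.0246 0.0617] [0.443 0.007 0.056] [0.48  0.044 0.067]
flange 890 [0.4706 0.0856 0.0381] [0.41  0.018 0.034] [0.537 0.149 0.042]
foot 1582 [0.4537 0.0713 0.0117] [ 0.366 -0.022  0.008] [0.563 0.216 0.016]
glue 101 [ 0.5397 -0.1085  0.0971] [ 0.528 -0.123  0.07 ] [ 0.554 -0.097  0.107]
tray 189 [ 0.4613 -0.2428  0.0142] [ 0.377 -0.325  0.01 ] [ 0.544 -0.169  0.02 ]
block 270 [ 0.45   -0.2129  0.0341] [ 0.413 -0.242  0.029] [ 0.488 -0.184  0.04 ]
pinhead 66 [ 0.4496 -0.2134  0.075 ] [ 0.44  -0.225  0.062] [ 0.461 -0.203  0.082]
table 398 [ 0.3364 -0.0689  0.0062] [ 0.31  -0.096 -0.003] [ 0.363 -0.042  0.016]
-787 -800 -790 -791 -798 -785 -776 -794 -782 -783 -788 -792 -793 -794 -788 1443 -791 -781 -788 -789 -788 -777 -792 -797 -791 -784 -782 -79 -72 -77
-777 -794 -792 -794 -778 -795 -801 -790 -798 -777 -788 -791 -790 -783 -795 -793 -794 -789 -793 -784 -786 -790 -781 -791 -794 -796 -798 -782 -786 -782
-795 -785 -789 -782 -784 -788 -782 -783 -787 -790 -787 -786 -795 -778 -789 -787 -779 -785 -791 -784 -7
[... 4267 characters left out ...]
35  70  72  75  32   4   2  -1 1443   1  15   3  -3   1   0
  0   3   0  10  12  35  33  33  42  37   6   3   1  18   0   0   6   0   5   2
  0   6  -1   4   6  28  28  34  29  32  27  20   2   6   5   6  -1   6  -4   2
  7   5   1   5   7  17  35  36  35   9   5   0   2   0   4   1   1   5  -2   0
  0  -1  -2   3   1   7  26  20   9   6   1  -1   2  -1   0   2   6   0   2   5
  4   1   0  -1   6   2   4   4   5   4   9   8  10   1   2   2   4  -2  -4 1443
  7   0   0   0   1   6   0   3   8   4   4   1   2   4   0   7   1   2   6   7
  8   2   4   1   4  -3  -3   2   6   4   4   5   4   4   7  -1   4   1   2   1
  3  -3   4   3   1   2   1   0   6   3   4   5   7   3  -1   0   1   2   2   3
```

View pics/c1.png

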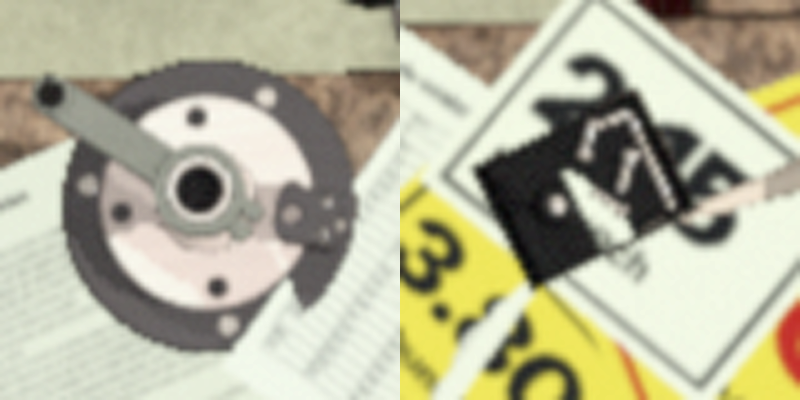

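The left crop shows the lug hole at (292,214) and three flange holes at (197,117), (121,212) and (217,287). The stub arm's eye is at (48,93) and the neck at (200,189). In the right crop the pin head is at about (556,205). Casting rays gives the positions.

Run:
```python
from h import *
ci=camera_info("top")
f=lambda x,y,z:onz(ci,225+x*90/400-.5,155+y*90/400-.5,z)[:2]
h=[f(197,117,.038),f(121,212,.038),f(217,287,.038)]
c=(h[0]+h[2])/2
lug=f(292,214,.062);eye=f(48,93,.129);neck=f(200,189,.135)
boss=[f(266,97,.012),f(229,325,.012),f(88,185,.012)]
an=lambda p:np.degrees(np.arctan2(*(p-c)[::-1]))
print("c",c,"neck",neck,"lug",lug,"eye",eye)
for n,p in zip(["h0","h1","h2","lug","eye"],h+[lug,eye]):print(n,p.round(4),np.linalg.norm(p-c).round(4),an(p).round(1))
print("pin",onz(ci,355+(556-400)*.2-.5,165+205*.2-.5,.076))
# neck hub mean from depth
w=camera_info("wrist");print(w["mtx"],ray(w,280,210))
s=sensors.sense();from scipy.spatial.transform import Rotation as Ro
print(Ro.from_euler("xyz",s["tcp_rot"],degrees=True).as_matrix().round(3))
```

```text
c [0.47255227 0.08661591] neck [0.47237328 0.0862148 ] lug [0.46240756 0.03525534] eye [0.52929006 0.17184014]
h0 [0.5242 0.0918] 0.0519 5.7
h1 [0.4674 0.1387] 0.0523 95.6
h2 [0.421  0.0815] 0.0519 -174.3
lug [0.4624 0.0353] 0.0524 -101.2
eye [0.5293 0.1718] 0.1024 56.3
pin [ 0.44891191 -0.21272602  0.076     ]
[[358.04247238   0.         275.6350606 ]
 [  0.         358.04247238 213.42287161]
 [  0.           0.           1.        ]] (array([0.2674309 , 0.48572171, 0.37306741]), array([-0.29576708,  0.09502786, -0.95064797]))
[[ 0.937 -0.348 -0.001]
 [-0.348 -0.937 -0.002]
 [ 0.     0.002 -1.   ]]
```

```bash
python3 -m jog '0 0 0 0 0 0.14;0 0 0 0 0 0.14;0 0 0 0 0 0.14;0 0 0 0 0 0.14;0 0 0 0 0 0.14'; python3 -m jog '0 0 0 0 0 0.14;0 0 0 0 0 0.14;0 0 0 0 0 0.14;0 0 0 0 0 0.14;0 0 0 0 0 0.147'
```

```text
clock: 0.6
eef_pos: [0.1914, 0.5153, 0.2179]
tcp_rot: [180.0, -0.0, -60.8]
wrist_force: [0.3, -0.1, -0.0]
width: 0.0857
grip_force: 0.0
clock: 1.1
eef_pos: [0.1914, 0.5153, 0.2179]
tcp_rot: [180.0, -0.1, -101.3]
wrist_force: [-0.2, -0.3, 0.1]
width: 0.0851
grip_force: 0.0
```

```bash
for i in 1 2 3; do python3 -m jog '0.0415 -0.0246 0 0 0 0;0.0415 -0.0246 0 0 0 0;0.0415 -0.0246 0 0 0 0;0.0415 -0.0246 0 0 0 0;0.0415 -0.0246 0 0 0 0' | grep eef; done;  python3 -m jog '0.0415 -0.0246 0.02 0 0 0;0 0 0.02 0 0 0;0 0 0 0 0 0'
python3 - <<'E'
from h import *
ci=camera_info("wrist");im,D=read_camera("wrist");cv2.imwrite("pics/w1.png",im);np.savez("w1.npz",im=im,D=D,**ci)
s=sensors.sense();print(s["eef_pos"],s["tcp_rot"],s["qpos"])
E
```

```text
eef_pos: [0.2728, 0.2863, 0.2182]
eef_pos: [0.3537, 0.0593, 0.2185]
eef_pos: [0.435, -0.1681, 0.2182]
clock: 2.9
eef_pos: [0.4483, -0.2098, 0.1757]
tcp_rot: [179.6, 0.1, -101.2]
wrist_force: [-1.0, 0.4, -0.4]
width: 0.0852
grip_force: 0.0
[ 0.44929423 -0.20952614  0.17794186] [ 1.79761371e+02 -1.18682996e-03 -1.01068323e+02] [-6.86819436e+00  9.60946928e+00 -6.12834940e+00 -1.69085663e-02
 -7.45002573e+01 -4.19557840e+00]
```

View pics/w1.png

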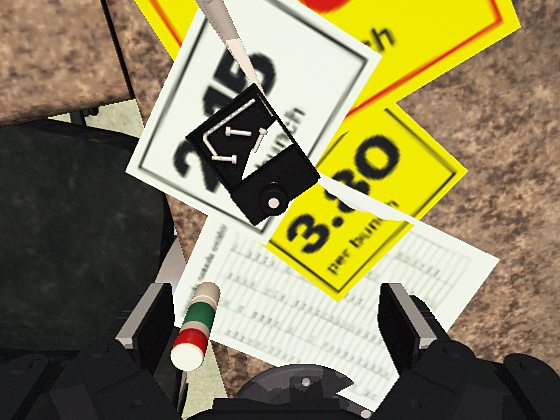

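The wrist view shows the pin head in the tray block with its white top dot near (273,202). The glue stick is at lower left and the stand's foot at the bottom edge.

Run:
```python
from h import *
z=np.load("w1.npz");im=z["im"];P=cloud(z,z["D"])
g=im.min(2);r=(g[185:220,255:295]>140).astype(np.uint8)
n,l,st,ce=cv2.connectedComponentsWithStats(r);print(st,ce)
i=1+np.argmax(st[1:,4]);u,v=ce[i]+[255,185];print(u,v,onz(z,u,v,.076))
q=P[150:240,200:330].reshape(-1,3);m=(q[:,2]>.069)&(q[:,2]<.085);q=q[m];print(len(q),q.mean(0),q.min(0),q.max(0))
m=P[...,2][int(v)-20:int(v)+20:4,250:300:4];print((m*1000).astype(int))
```

```text
[[   0    0   40   35 1224]
 [  13   13   11   10   80]
 [  17   14   22   21   87]
 [  10   31    5    4    9]] [[19.08169935 16.10294118]
 [18.125      17.625     ]
 [27.40229885 27.40229885]
 [12.22222222 32.88888889]]
282.4022988505747 212.4022988505747 [ 0.44207163 -0.20664538  0.076     ]
704 [ 0.44716564 -0.21663378  0.07533947] [ 0.43607474 -0.22698405  0.06908368] [ 0.4585703  -0.20455741  0.07794917]
[[ 34  34  33  72  73  75  75  75  75  66  32  34  34]
 [ 33  33  33 331  76  76  75  77  76  74  34  33   2]
 [ 34  34  33  75  75  75  76  76  74  76  34   3   2]
 [ 35  33  33  75  75  76  76  75  75  76   3   2   3]
 [ 33  31  33  75  76  76  75  75  75  74   1   3   1]
 [ 33  33  34  35  76  73  77  75  75   1   2   2   3]
 [ 34  33  33  34  34   3   2   4   5   2   2   2   2]
 [ 33  32  33  33   3   4   3   4   3   3   2   3   3]
 [  2  33   2   2   3   3   2   3   4   3   3   3   4]
 [  3   3   2   3   2   3   4   3   2   2   2   3   1]]
```

```bash
python3 -m jog '0.004 0 0.02 0 0 0;0 0 0.02 0 0 0;0 0 0 0 0 0;0 0 0 0 0 0'
cat >> h.py <<'E'
def pinhead(z0,z1,box=(150,240,200,330)):
    ci=camera_info("wrist");s=sensors.sense();im,D=read_camera("wrist");P=cloud(ci,D)
    m=((P[...,2]>z0)&(P[...,2]<z1)).astype(np.uint8)
    n,l,st,ce=cv2.connectedComponentsWithStats(m)
    for i in range(1,n):
        if st[i,4]>150:
            q=P[l==i];print(i,st[i],ce[i].round(1),np.median(q[:,2]).round(4),"ray",onz(ci,*ce[i],np.median(q[:,2])).round(4),q.min(0).round(4),q.max(0).round(4))
    print("tcp",s["eef_pos"].round(4),s["tcp_rot"].round(2),"F",s["wrist_force"].round(2));return im,D,ci
E
python3 - <<'E'
from h import *
pinhead(.069,.084)
E
```

```text
clock: 3.35
eef_pos: [0.4503, -0.2129, 0.1409]
tcp_rot: [-179.9, -0.0, -100.9]
wrist_force: [0.8, -0.2, 0.0]
width: 0.0857
grip_force: 0.0
1 [261 203  35  34 911] [278.  219.8] 0.0756 ray [ 0.4471 -0.2171  0.0756] [ 0.436  -0.2271  0.0691] [ 0.4584 -0.2048  0.0775]
2 [168 350  38  27 474] [189.6 360.4] 0.0765 ray [ 0.5332 -0.1196  0.0765] [ 0.5246 -0.1249  0.069 ] [ 0.548  -0.1054  0.084 ]
tcp [ 0.4503 -0.2129  0.1409] [-1.7991e+02 -4.0000e-02 -1.0090e+02] F [ 0.8  -0.23  0.05]
```

```bash
python3 -m jog '0.004 0.0025 0.02 0 0 0;0 0 0.025 0 0 0;0 0 0.024 0 0 0;0 0 0 0 0 0;0 0 0 0 0 0'; python3 -m jog '0 0 0 0 0 0;0 0 0 0 0 0;0 0 0 0 0 0;0 0 0 0 0 0;0 0 0 0 0 0' 1 30;python3 -m jog '0 0 0 0 0 0;0 0 0 0 0 0;0 0 0 0 0 0;0 0 0 0 0 0'
```

```text
clock: 3.9
eef_pos: [0.4475, -0.217, 0.0719]
tcp_rot: [-179.9, -0.0, -100.9]
wrist_force: [0.1, 0.4, 0.7]
width: 0.0856
grip_force: 0.0
clock: 4.4
eef_pos: [0.4466, -0.2168, 0.0706]
tcp_rot: [-180.0, -0.0, -101.0]
wrist_force: [-0.2, 0.6, 0.4]
width: 0.0122
grip_force: 0.0
clock: 4.8
eef_pos: [0.4465, -0.2168, 0.0703]
tcp_rot: [180.0, -0.0, -101.0]
wrist_force: [0.2, -0.0, -0.1]
width: -0.0004
grip_force: 0.0
```

Run:
```python
from h import *
im,D,ci=pinhead(.05,.12)
cv2.imwrite("pics/w2.png",im)
```

```text
1 [ 238  246   76   71 3605] [274.5 284.7] 0.1 ray [ 0.4441 -0.2276  0.1   ] [ 0.4309 -0.2307  0.0573] [ 0.4584 -0.2131  0.12  ]
tcp [ 0.4465 -0.2168  0.0703] [ 179.99   -0.   -101.  ] F [ 0.21 -0.04 -0.13]
```

View pics/w2.png

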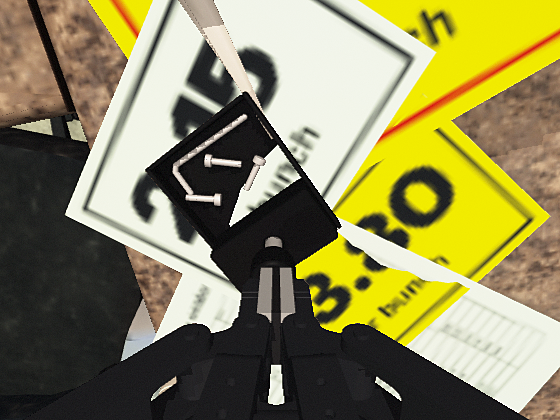

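The fingers have shut empty. The pin still stands just ahead of them on the tool's +x side, dot near (273,242). I'll measure the dot from here.

Run:
```python
from h import *
im,D,ci=pinhead(.0735,.079)
P=cloud(ci,D)
print((P[228:275:4,254:300:4,2]*1000).astype(int))
print((P[228:275:4,254:300:4,1]*1000).astype(int))
print(im[228:275:4,274],onz(ci,273,242,.076))
ct=camera_info("top")
im,D=read_camera("top");P=cloud(ct,D)[185:225,370:405].reshape(-1,3);q=P[(P[:,2]>.066)&(P[:,2]<.082)];print(len(q),q.mean(0),q.min(0),q.max(0))
im,D=read_camera("scene");cv2.imwrite("pics/s2.png",cv2.resize(im[260:360,310:450],(700,500),interpolation=2))
```

```text
1 [249 258  47  21 346] [269.3 267.5] 0.0752 ray [ 0.4475 -0.2231  0.0752] [ 0.4363 -0.2267  0.0735] [ 0.458  -0.2148  0.0769]
tcp [ 0.4465 -0.2168  0.0703] [ 180.   -0. -101.] F [-0.04 -0.03  0.13]
[[34 33 33 33 33 33 33 35 34 35 33 34]
 [34 33 33 32 34 34 33 34 33 34 34 32]
 [33 34 33 34 33 32 32 34 33 33 34 33]
 [33 33 34 30 34 36 34 33 33 34 35 34]
 [33 34 33 37 40 40 39 24 33 35 34 33]
 [33 34 32 59 61 61 60 59 34 33 34 34]
 [34 58 63 64 65 66 65 64 62 34 33 34]
 [58 64 67 70 70 70 69 68 65 61 33 33]
 [64 69 72 73 74 74 72 73 70 66 33 34]
 [70 74 74 75 76 76 76 74 74 72 63  2]
 [74 75 87 87 87 89 88 87 88 88 67  2]
 [74 75 91 92 91 92 91 90 91 91 71  2]]
[[-229 -228 -227 -227 -226 -226 -225 -226 -225 -225 -224 -224]
 [-226 -225 -225 -224 -224 -224 -223 -223 -222 -222 -222 -221]
 [-223 -223 -222 -222 -222 -221 -220 -221 -220 -219 -219 -219]
 [-221 -220 -220 -218 -219 -220 -218 -218 -217 -217 -217 -216]
 [-218 -218 -217 -219 -220 -219 -218 -211 -215 -215 -214 -213]
 [-216 -216 -215 -226 -226 -226 -225 -224 -213 -212 -212 -212]
 [-214 -224 -226 -226 -226 -226 -225 -224 -223 -210 -209 -209]
 [-222 -225 -225 -226 -226 -226 -225 -224 -222 -220 -206 -206]
 [-223 -225 -226 -226 -226 -226 -224 -224 -222 -220 -204 -204]
 [-223 -225 -225 -225 -225 -224 -224 -223 -223 -221 -216 -185]
 [-223 -223 -229 -229 -228 -229 -228 -227 -227 -227 -216 -182]
 [-221 -221 -229 -229 -228 -229 -228 -227 -227 -227 -216 -179]]
[[ 21  22  23]
 [ 22  22  21]
 [ 24  25  26]
 [143 152 162]
 [148 159 168]
 [ 13  15  16]
 [ 16  13  14]
 [ 13   9  10]
 [ 20  19  20]
 [ 36  35  35]
 [ 19  20  22]
 [ 23  23  21]] [ 0.44322635 -0.23573196  0.076     ]<stdin>:8: RuntimeWarning: Mean of empty slice.
  ret = um.true_divide(
Traceback (most recent call last):
ValueError: zero-size array to reduction operation minimum which has no identity
```

Run:
```python
from h import *
z=np.load("w1.npz");P=cloud(z,z["D"])
print("open, tcp .178"); 
for v in range(276,330,6): print(v,P[v,385:410:8].round(3).tolist())
ci=camera_info("wrist");s=sensors.sense();im,D=read_camera("wrist");P=cloud(ci,D)
print(s["eef_pos"],s["qpos"],s["width"])
for v in range(262,300,4): print(v,P[v,245:300:9].round(3).tolist())
im,D=read_camera("scene");cv2.imwrite("pics/s2.png",cv2.resize(im[230:350,310:450],(700,600),interpolation=2))
```

```text
open, tcp .178
276 [[0.354, -0.094, 0.004], [0.347, -0.094, 0.006], [0.338, -0.092, 0.005], [0.331, -0.091, 0.006]]
282 [[0.355, -0.088, 0.004], [0.347, -0.086, 0.005], [0.339, -0.085, 0.006], [0.331, -0.084, 0.007]]
288 [[0.404, -0.212, 0.208], [0.402, -0.214, 0.211], [0.398, -0.212, 0.21], [0.332, -0.077, 0.006]]
294 [[0.404, -0.21, 0.209], [0.403, -0.214, 0.215], [0.4, -0.214, 0.216], [0.332, -0.069, 0.005]]
300 [[0.405, -0.209, 0.211], [0.404, -0.213, 0.218], [0.401, -0.213, 0.219], [0.398, -0.212, 0.218]]
306 [[0.405, -0.206, 0.211], [0.404, -0.211, 0.219], [0.402, -0.213, 0.222], [0.399, -0.212, 0.222]]
312 [[0.406, -0.204, 0.211], [0.404, -0.209, 0.219], [0.403, -0.213, 0.226], [0.401, -0.213, 0.226]]
318 [[0.406, -0.201, 0.212], [0.405, -0.207, 0.221], [0.404, -0.212, 0.228], [0.402, -0.213, 0.23]]
324 [[0.406, -0.199, 0.213], [0.406, -0.206, 0.222], [0.404, -0.21, 0.227], [0.403, -0.214, 0.233]]
[ 0.44652176 -0.21679946  0.07031779] [-7.77579695e+00  1.43278228e+01 -1.68484577e+01 -1.26219992e-03
 -5.88272640e+01 -3.22737587e+00] 0.00010357952055551684
262 [[0.466, -0.208, 0
[... 994 characters left out ...]
23, 0.092]]
286 [[0.456, -0.227, 0.097], [0.453, -0.227, 0.097], [0.448, -0.23, 0.104], [0.445, -0.229, 0.103], [0.441, -0.229, 0.104], [0.438, -0.228, 0.103], [0.435, -0.223, 0.096]]
290 [[0.456, -0.227, 0.099], [0.453, -0.226, 0.099], [0.448, -0.23, 0.106], [0.445, -0.228, 0.105], [0.441, -0.228, 0.105], [0.438, -0.227, 0.105], [0.435, -0.223, 0.099]]
294 [[0.456, -0.226, 0.101], [0.453, -0.226, 0.101], [0.448, -0.23, 0.109], [0.445, -0.229, 0.108], [0.442, -0.228, 0.108], [0.438, -0.227, 0.108], [0.435, -0.223, 0.102]]
298 [[0.456, -0.227, 0.105], [0.452, -0.226, 0.105], [0.448, -0.229, 0.111], [0.445, -0.229, 0.113], [0.442, -0.228, 0.112], [0.438, -0.228, 0.112], [0.435, -0.222, 0.104]]
```

View pics/s2.png

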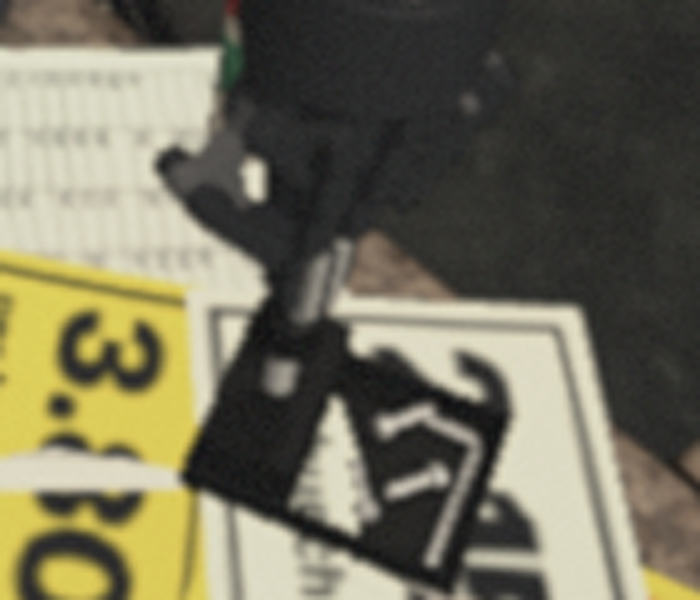

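The scene crop settles it. The white patch is the steel shank below the head, and the fingers shut above the head. The fingertips appear about 16 mm above the reported TCP height rather than 25 mm below, which the wrist depth confirms. So I'll open, go lower in steps while watching the force, and close again.

```bash
python3 -m jog '0 0 0 0 0 0;0 0 0 0 0 0;0 0 0 0 0 0;0 0 0 0 0 0;0 0 0 0 0 0' 0 30|grep -E "width"; python3 -m jog '0 0 0 0 0 0;0 0 0 0 0 0;0 0 0.008 0 0 0;0 0 0.008 0 0 0;0 0 0 0 0 0'|grep -E "eef|force|width"
python3 - <<'E'
from h import *
ci=camera_info("wrist");s=sensors.sense();im,D=read_camera("wrist");P=cloud(ci,D)
print(s["eef_pos"])
m=(P[...,2]>.05)&(P[...,2]<.13)
for u in (150,160,170,180,380,390,400,410):
    v=np.where(m[:,u])[0]; print(u,v[:1],P[v[:1],u].round(3))
E
```

```text
width: 0.0724
eef_pos: [0.4453, -0.2164, 0.0526]
wrist_force: [0.0, 0.3, 0.8]
width: 0.0851
grip_force: 0.0
[ 0.44529527 -0.21642749  0.05261771]
150 [284] [[ 0.491 -0.238  0.083]]
160 [283] [[ 0.487 -0.237  0.083]]
170 [284] [[ 0.485 -0.234  0.08 ]]
180 [] []
380 [286] [[ 0.401 -0.216  0.078]]
390 [283] [[ 0.398 -0.22   0.083]]
400 [283] [[ 0.394 -0.219  0.083]]
410 [295] [[ 0.391 -0.214  0.085]]
```

```bash
python3 -m jog '0 0 0.006 0 0 0;0 0 0.006 0 0 0;0 0 0.005 0 0 0;0 0 0 0 0 0'|grep -E "eef|force|width"; python3 -m jog '0 0 0 0 0 0;0 0 0 0 0 0;0 0 0 0 0 0;0 0 0 0 0 0;0 0 0 0 0 0' 1 30|grep -E "eef|force|width"; python3 -m jog '0 0 0 0 0 0;0 0 0 0 0 0'
```

```text
eef_pos: [0.4459, -0.2166, 0.0364]
wrist_force: [-0.3, 0.1, 0.3]
width: 0.0852
grip_force: 0.0
eef_pos: [0.4467, -0.2169, 0.0376]
wrist_force: [0.4, -0.6, 1.1]
width: 0.021
grip_force: 30.4
clock: 7.2
eef_pos: [0.4467, -0.2168, 0.0375]
tcp_rot: [-180.0, -0.0, -101.0]
wrist_force: [-0.1, 0.3, 1.2]
width: 0.0206
grip_force: 30.4
```

Gripped, width 21 mm at 30 N. Next I'll lift and carry it to a viewing spot beside the lug.

```bash
python3 -m jog '0 0 -0.015 0 0 0;0 0 -0.03 0 0 0;0 0 -0.03 0 0 0;0 0 -0.015 0 0 0;0 0 0 0 0 0'|grep -E "eef|force|width";python3 -m jog '-0.0446 0.0192 0 0 0 0;-0.0446 0.0192 0 0 0 0;-0.0446 0.0192 0 0 0 0;-0.0446 0.0192 0 0 0 0;-0.0446 0.0192 0 0 0 0'|grep -E "eef|force|width"
python3 -m jog '0 0 0 0 0 0;0 0 0 0 0 0;0 0 0 0 0 0'
python3 - <<'E'
from h import *
im,D,ci=pinhead(.057,.066)
np.savez("w3.npz",im=im,D=D,**ci);cv2.imwrite("pics/w3.png",im)
E
```

```text
eef_pos: [0.448, -0.2172, 0.1296]
wrist_force: [-0.1, 0.3, -1.0]
width: 0.0208
grip_force: 30.5
eef_pos: [0.3934, 0.0218, 0.1263]
wrist_force: [1.9, -0.2, -0.4]
width: 0.0211
grip_force: 30.4
clock: 8.5
eef_pos: [0.3945, 0.0198, 0.1267]
tcp_rot: [179.9, -0.0, -101.0]
wrist_force: [0.1, -0.6, -0.6]
width: 0.0208
grip_force: 30.5
1 [  0  45  12  40 319] [ 4.2 65.9] 0.0602 ray [ 0.5277 -0.1059  0.0602] [ 0.524  -0.1171  0.0571] [ 0.5362 -0.0976  0.0658]
3 [ 154  222   55   55 2477] [181.3 247.5] 0.0618 ray [0.4584 0.0224 0.0618] [0.4399 0.0036 0.057 ] [0.4778 0.0454 0.0659]
4 [162 300  49  24 495] [186.4 308.4] 0.0601 ray [0.4684 0.0698 0.0601] [0.4526 0.064  0.057 ] [0.4896 0.0789 0.0659]
tcp [0.3945 0.0198 0.1267] [ 1.7993e+02 -5.0000e-02 -1.0104e+02] F [ 0.11 -0.57 -0.6 ]
```

View pics/w3.png

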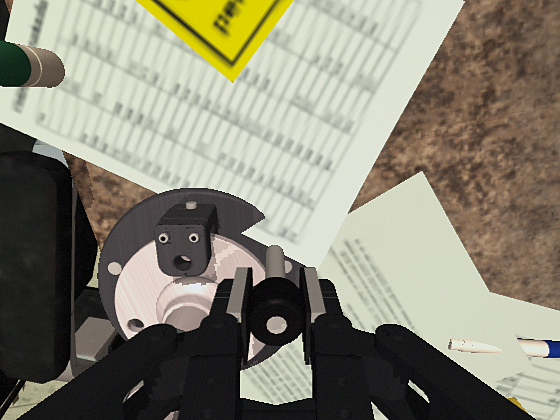

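The lug shows at (181,247) with its hole at about (183,262). The held pin's head top is at about (275,317), its shank running up to about (276,248).

Run:
```python
from h import *
z=np.load("w3.npz");im=z["im"];D=z["D"];P=cloud(z,D)
g=cv2.cvtColor(im,cv2.COLOR_BGR2GRAY)
c=g[248:278,165:203]
m=((c<28)).astype(np.uint8)
n,l,st,ce=cv2.connectedComponentsWithStats(m)
for i in range(1,n):
  if st[i,4]>20: print("dark",st[i],ce[i]+[165,248],onz(z,*(ce[i]+[165,248]),.062).round(4))
print(c[::2,::2])
# pin head top & shank
q=P[285:350,240:315].reshape(-1,3);print("zmax region")
Z=P[285:350:6,240:315:6,2];print((Z*1000).astype(int))
S=P[240:284:4,262:292:3];print((S[...,2]*1000).astype(int));print((S[...,0]*1000).astype(int));print((S[...,1]*1000).astype(int))
```

```text
dark [10  7 16 10 68] [180.60294118 260.35294118] [0.4614 0.0315 0.062 ]
[[ 74  72  72  74  72  73  76  73  73  71  77  67  70  71  72  73  72  75
   69]
 [ 76  76  72  74  74  68  71  74  71  69  73  71  72  72  75  76  70  74
   72]
 [ 73  79  73  71  68  69  71  75  73  68  70  66  69  70  74  78  74  74
   75]
 [ 73  80  72  75  73  70  76  73  64  71  71  75  73  73  70  78  74  74
   71]
 [ 73  78  69  74  77  56  40  21 137 135 118  47  71  74  73  72  76  74
   73]
 [ 74  76  73  76  68  32  18  22  11 170 171 132  49  72  75  75  74  74
   74]
 [ 72  76  76  74  45  24  25  25  26  18  35 171 179  56  74  73  74  75
   70]
 [ 75  75  74  75  53  23  22  25  26  26  23  22  43  51  73  74  72  74
   74]
 [ 72  75  75  74  60  29  31  37  44  47  45  47  47  51  71  75  75  74
   73]
 [ 73  72  71  73  58  48  35  47  48  48  48  46  41  61  72  76  75  69
   72]
 [ 75  72  74  74  74  65  40  39  44  42  43  40  50  70  74  73  72  74
   72]
 [ 73  74  75  72  76  73  67  68  56  18  51  72  69  71  70  72  72  71
   71]
 [ 59  72  74  75  74  72  70  77  77  76  73  69  71  
[... 1418 characters left out ...]
9 397 395 393 392 390 389 392 390]
 [413 410 397 395 393 392 390 389 393 390]
 [413 411 397 395 393 392 390 389 394 391]
 [412 399 397 395 393 392 390 389 394 392]
 [411 399 396 395 393 392 391 389 395 393]
 [412 398 396 395 393 392 391 389 396 393]
 [413 398 396 395 393 392 391 389 396 394]
 [397 396 395 393 392 391 390 389 387 386]]
[[46 47 47 47 48 48 49 49 49 49]
 [51 50 51 50 51 52 52 53 52 53]
 [54 55 17 16 16 17 18 56 56 56]
 [58 58 17 16 16 17 17 20 59 59]
 [61 61 17 16 16 17 17 19 65 63]
 [65 65 16 15 16 16 17 20 69 69]
 [60 19 17 16 16 16 17 19 71 72]
 [59 19 16 15 16 16 17 19 75 76]
 [63 18 16 16 16 17 17 18 79 80]
 [66 18 16 16 16 17 17 19 84 84]
 [10 10  9  9 10 10 10 12 12 13]]
```

```bash
cat >> h.py <<'E'
def hole(im,ci,u,v,r=11,z=.062):
    g=cv2.medianBlur(cv2.cvtColor(im,cv2.COLOR_BGR2GRAY),3);u,v=int(u),int(v)
    c=g[v-r:v+r+1,u-r-1:u+r+2].astype(int);med=72
    m=((c<62)|(c>84)).astype(np.uint8)
    n,l,st,ce=cv2.connectedComponentsWithStats(m)
    i=1+np.argmin(np.hypot(*(ce[1:]-[r+1,r]).T)+(st[1:,4]<40)*99)
    cn=max(cv2.findContours((l==i).astype(np.uint8),0,cv2.CHAIN_APPROX_NONE)[0],key=len)
    e=cv2.fitEllipse(cn);p=np.array(e[0])+[u-r-1,v-r]
    print("hole",st[i],p.round(2),np.round(e[1],1),onz(ci,*p,z).round(4));return onz(ci,*p,z)
E
python3 - <<'E'
from h import *
z=np.load("w3.npz");p=hole(z["im"],z,182,262)
P=cloud(z,z["D"]);m=(P[...,2]>.057)&(P[...,2]<.066);m[:,:150]=0;m[285:]=0;m[:,215:]=0
q=P[m][:,:2].astype(np.float32);print(cv2.minAreaRect(q))
d=p[:2]-[.394,.0203];a=np.radians(-101.04);print(d,"toolx",d@[np.cos(a),np.sin(a)],"tooly",d@[np.sin(a),-np.cos(a)])
E
```

```text
hole [  2   4  21  16 245] [181.68 262.63] [14.2 20. ] [0.4612 0.0333 0.062 ]
((0.4596434533596039, 0.025340285152196884), (0.03919737786054611, 0.034521590918302536), 79.5118179321289)
[0.06715975 0.01298509] toolx -0.025605494775042256 tooly -0.06343030586586253
```

```bash
python3 -m jog '-0.013 -0.032 0 0 0 0;-0.013 -0.0313 0 0 0 0;0 0 0.012 0 0 0;0 0 0.012 0 0 0;0 0 0 0 0 0'|grep -E "eef|force|width";python3 -m jog '0 0 0 0 0 0;0 0 0 0 0 0;0 0 0 0 0 0'
python3 - <<'E'
from h import *
im,D,ci=pinhead(.057,.0655)
np.savez("w4.npz",im=im,D=D,**ci);cv2.imwrite("pics/w4.png",im)
P=cloud(ci,D)
for za in(.080,.09,.10):
    q=P[(P[...,2]>za)&(P[...,2]<za+.01)];q=q[np.hypot(q[:,0]-.4612,q[:,1]-.0337)<.012]
    print(za,len(q),q[:,0].min(),q[:,0].max(),q[:,1].min(),q[:,1].max())
E
```

```text
eef_pos: [0.4609, 0.032, 0.1012]
wrist_force: [-0.6, -0.5, -0.3]
width: 0.0211
grip_force: 30.5
clock: 9.35
eef_pos: [0.4623, 0.0337, 0.104]
tcp_rot: [-179.9, 0.0, -101.0]
wrist_force: [-0.3, -0.2, -0.7]
width: 0.0207
grip_force: 30.5
1 [ 63   0  33  30 311] [84.5 16.1] 0.0612 ray [ 0.5313 -0.101   0.0612] [ 0.525  -0.1077  0.057 ] [ 0.544  -0.097   0.0655]
4 [ 247  193   59   62 3000] [275.9 220.6] 0.0619 ray [0.459  0.0217 0.0619] [0.4401 0.0037 0.057 ] [0.4781 0.0452 0.0655]
tcp [0.4623 0.0337 0.104 ] [-1.7993e+02  3.0000e-02 -1.0103e+02] F [-0.26 -0.16 -0.69]
0.08 140 0.4574022014889665 0.46660433666835327 0.029382817690312958 0.03566812723145166
0.09 162 0.4572934680912522 0.46720658238453494 0.029581892389091143 0.034878449426678386
0.1 199 0.45714469743560093 0.4666972595155604 0.029722755148410773 0.035643171022217354
```

View pics/w4.png

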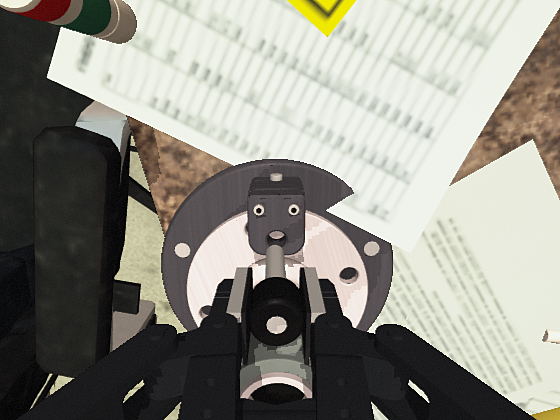

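The nose hangs just over the lug hole, whose visible mouth is at about (276,236). I'll refine the offset from the lug's outline.

Run:
```python
from h import *
z=np.load("w4.npz");P=cloud(z,z["D"]);g=cv2.cvtColor(z["im"],cv2.COLOR_BGR2GRAY)
m=(P[...,2]>.0585)&(P[...,2]<.0655);m[:,:240]=0;m[262:]=0;m[:,310:]=0
q=P[m][:,:2].astype(np.float32);r=cv2.minAreaRect(q);print(r)
a=np.radians(r[2]);a=a if a>.8 else a+np.pi/2
print("hole est",np.array(r[0])+.009*np.array([np.cos(a),np.sin(a)]))
print(g[226:250,262:292:1])
for uv in((266,236),(287,236),(276,231),(276,240)):print(uv,onz(z,*uv,.062).round(4))
```

```text
((0.4595283567905426, 0.02482767216861248), (0.03812992945313454, 0.03405038267374039), 79.97589111328125)
hole est [0.46109492 0.03369028]
[[ 88  84  89  84  85  88  86  85  82  79  88  85  87  83  85  81  84  83
   82  83  84  82  85  84  82  86  86  87  74  75]
 [ 87  86  85  86  85  85  84  83  83  86  87  89  87  85  85  84  85  86
   82  81  85  83  85  82  85  87  75  74  76  75]
 [ 87  86  85  89  87  86  85  81  82  87  88  88  89  85  86  87  87  87
   82  86  82  69  70  73  69  70  74  73  75  77]
 [ 86  85  84  82  86  82  85  84  84  88  86  86  88  86  86  82  85  82
   79  81  84  72  71  71  71  74  72  75  74  75]
 [ 86  83  87  88  85  87  85  84  83  87  60  62  37  33  44  34  38  44
   55  66  81  74  73  75  74  75  73  74  74  75]
 [ 88  85  85  85  86  85  86  85  59  44  40  93  96 127 162 133 134 103
   72  44  58  69  72  72  71  74  73  75  76  74]
 [ 87  85  86  86  86  87  87  50  38  93 155 158 157 150 150 153 161 159
  159 139  56  35  55  72  74  76  77  76  73  75]
 [ 86  87  86  88  88  86  56  69 129 156 152 149 145 141 146 150 154 149
  150 156 1
[... 1476 characters left out ...]
 128  76  52
   42  44  45  43  67  80  80  83  85  85  85  86]
 [ 85  86  86  87  80  78  77  76 147 155 155 153 158 154 151 157 164 131
   62  40  45  72  82  83  82  81  84  84  89  86]
 [ 87  86  86  87  81  80  90 135 147 147 148 148 152 150 151 149 148 147
  157  82  82  83  80  85  84  83  86  84  81  81]
 [ 86  85  88  82  82  90 125 132 138 144 152 149 150 149 148 148 145 146
  140 145  87  80  81  82  82  83  85  85  86  85]
 [ 87  85  87  84  79 135 127 132 138 145 146 150 146 152 151 148 144 144
  138 128  98  83  83  84  83  84  86  84  83  86]]
(266, 236) [0.4667 0.0302 0.062 ]
(287, 236) [0.4544 0.0325 0.062 ]
(276, 231) [0.4602 0.0282 0.062 ]
(276, 240) [0.4613 0.0338 0.062 ]
```

```bash
python3 -m jog '0.0012 0.0009 0 0 0 0;0 0 0.005 0 0 0;0 0 0.004 0 0 0;0 0 0.002 0 0 0;0 0 0 0 0 0' 1 20|grep -E "eef|force|width";python3 -m jog '0 0 0.002 0 0 0;0 0 0.002 0 0 0;0 0 0 0 0 0'|grep -E "eef|force|width"
```

```text
eef_pos: [0.4605, 0.0328, 0.0918]
wrist_force: [-0.4, 0.4, -0.5]
width: 0.0209
grip_force: 30.5
eef_pos: [0.4607, 0.0328, 0.0881]
wrist_force: [0.3, -0.5, 0.0]
width: 0.0211
grip_force: 30.5
```

```bash
python3 -m jog '0 0 0.002 0 0 0;0 0 0.002 0 0 0;0 0 0.002 0 0 0;0 0 0 0 0 0'|grep -E "eef|force|width";python3 -m jog '0 0 0.002 0 0 0;0 0 0.002 0 0 0;0 0 0.002 0 0 0;0 0 0.001 0 0 0;0 0 0 0 0 0'|grep -E "eef|force|width"
```

```text
eef_pos: [0.4606, 0.0328, 0.082]
wrist_force: [0.2, -0.3, -0.8]
width: 0.021
grip_force: 30.5
eef_pos: [0.4607, 0.0328, 0.0751]
wrist_force: [-0.3, -0.0, -0.2]
width: 0.0207
grip_force: 30.5
```

```bash
python3 -m jog '0 0 0.002 0 0 0;0 0 0.001 0 0 0;0 0 0 0 0 0'|grep -E "eef|force|width";python3 -m jog '0 0 0 0 0 0;0 0 0 0 0 0;0 0 0 0 0 0;0 0 0 0 0 0;0 0 0 0 0 0' 0.5 20|grep -E "eef|force|width";python3 -m jog '0 0 -0.02 0 0 0;0 0 -0.04 0 0 0;0 0 -0.04 0 0 0;0 0 -0.02 0 0 0;0 0 0 0 0 0'
python3 - <<'E'
from h import *
im,D,ci=pinhead(.095,.125)
E
```

```text
eef_pos: [0.4607, 0.0328, 0.0722]
wrist_force: [0.7, -0.3, -0.3]
width: 0.0204
grip_force: 30.5
eef_pos: [0.4609, 0.0329, 0.0724]
wrist_force: [-0.7, -0.1, 0.6]
width: 0.0425
grip_force: 0.0
clock: 12.4
eef_pos: [0.4628, 0.0333, 0.1958]
tcp_rot: [-179.6, 0.2, -101.0]
wrist_force: [0.5, 0.8, -1.2]
width: 0.0429
grip_force: 0.0
1 [  94    0   45   44 1561] [115.6  20.5] 0.0997 ray [ 0.5372 -0.1095  0.0997] [ 0.5248 -0.1225  0.095 ] [ 0.5516 -0.097   0.102 ]
2 [266 196  31  34 824] [280.6 212.5] 0.1075 ray [0.4586 0.0323 0.1075] [0.4476 0.0229 0.0951] [0.47   0.0457 0.1101]
3 [244 236  52  44 424] [268.7 254.6] 0.1177 ray [0.4724 0.0587 0.1177] [0.4522 0.0484 0.1068] [0.4938 0.0732 0.125 ]
4 [292 243  27  21 189] [305.5 252.2] 0.1207 ray [0.4462 0.0603 0.1207] [0.438  0.0555 0.1117] [0.4565 0.0689 0.1249]
6 [258 280  40  30 880] [277.9 294.2] 0.1207 ray [0.4716 0.0899 0.1207] [0.4573 0.0778 0.1188] [0.4854 0.1002 0.1249]
10 [217 314  32  70 187] [232.6 347.4] 0.1196 ray [0.5155 0.1307 0.1196] [0.4964 0.1015 0.1101] [0.5363 0.1623 0.125 ]
tcp [0.4628 0.0333 0.1958] [-1.7964e+02  1.7000e-01 -1.0098e+02] F [ 0.47  0.8  -1.2 ]
```

The pin stands on the flange: its head top at 108 mm puts the nose at 38 mm. Next I'll turn the tool, close the fingers and go behind the stub arm.

```bash
python3 -m jog '0 0 0 0 0 0.135;0 0 0 0 0 0.135;0 0 0 0 0 0.135;0 0 0 0 0 0.136;0 0 0 0 0 0' 1 20 |grep -E "eef|rot"; python3 -m jog '-0.0315 0.022 0 0 0 0;-0.0315 0.022 0 0 0 0;-0.0315 0.022 0 0 0 0;-0.0315 0.022 0 0 0 0;0 0 0 0 0 0'
python3 - <<'E'
from h import *
ci=camera_info("wrist");s=sensors.sense();im,D=read_camera("wrist");cv2.imwrite("pics/w5.png",im);np.savez("w5.npz",im=im,D=D,**ci)
P=cloud(ci,D);print(s["eef_pos"])
q=P[(P[...,2]>.124)&(P[...,2]<.134)];d=q[:,:2]-[.471,.085];r=np.hypot(*d.T);an=np.degrees(np.arctan2(d[:,1],d[:,0]))
m=(r>40e-3)&(r<.13);print("arm pts",m.sum(),np.percentile(r[m],[1,99]),np.percentile(an[m],[5,50,95]))
h=q[m][:,:2].astype(np.float32);print(cv2.minAreaRect(h))
E
```

```text
eef_pos: [0.4601, 0.0327, 0.1911]
tcp_rot: [179.9, -0.1, -132.1]
clock: 13.45
eef_pos: [0.4796, 0.1887, 0.1907]
tcp_rot: [179.9, -0.1, -131.6]
wrist_force: [0.4, -1.1, -0.6]
width: 0.0002
grip_force: 0.0
[0.47956982 0.18870639 0.19068253]
arm pts 3885 [0.04059609 0.10927851] [47.47012468 57.40878067 67.50818017]
((0.5122262835502625, 0.1472795009613037), (0.07300862669944763, 0.02443033456802368), 56.15236282348633)
```

View pics/w5.png

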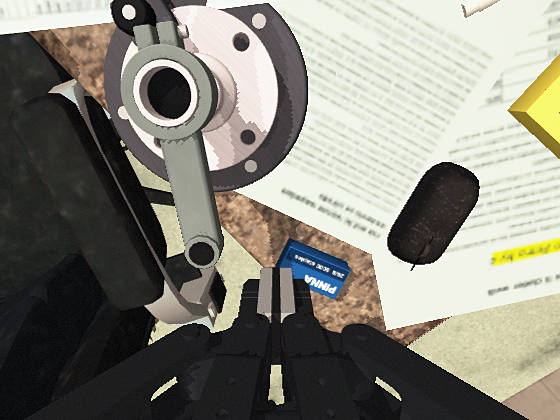

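The wrist view shows the stub arm from the hub (165,90) to the eye (203,250), pointing at 56.2°. The closed fingers, at (277,285), are clear on its left-hand side, and the pin is at (130,12).

```bash
python3 -m jog '0 0 0.03 0 0 0;0 0 0.03 0 0 0;0 0 0.025 0 0 0;0 0 0.012 0 0 0;0 0 0 0 0 0' |grep -E "eef|force";python3 -m jog '0 -0.006 0 0 0 0;0 -0.005 0 0 0 0;0 -0.003 0 0 0 0;0 -0.002 0 0 0 0;0 0 0 0 0 0' |grep -E "eef|force"
cat >> h.py <<'E'
def chk():
    s=sensors.sense();F=s["wrist_force"]
    ci=camera_info("top");im,D=read_camera("top");P=cloud(ci,D)
    q=P[185:220,275:305].reshape(-1,3);q=q[(np.hypot(q[:,0]-.462,q[:,1]-.035)<.009)&(q[:,2]>.07)]
    a=P[150:240,220:320].reshape(-1,3);d=a[:,:2]-[.4725,.0866];r=np.hypot(*d.T)
    m=(a[:,2]>.115)&(a[:,2]<.143)&(r>.035)&(r<.115);h=a[m][:,:2]
    k=np.median(np.degrees(np.arctan2(d[m,1],d[m,0])))
    print("t",s["clock"].round(2),"eef",s["eef_pos"].round(4),"F",F.round(1),"pin top",len(q),np.median(q[:,2]).round(4),"arm",k.round(1),m.sum())
E
python3 -c "from h import *;chk()"
```

```text
eef_pos: [0.4787, 0.1841, 0.0938]
wrist_force: [-0.7, 0.7, 0.3]
grip_force: 0.0
eef_pos: [0.4921, 0.1745, 0.0957]
wrist_force: [-0.4, 1.1, -0.6]
grip_force: 0.0Traceback (most recent call last):
  File "<string>", line 1, in <module>
    from h import *;chk()
                    ~~~^^
  File "h.py", line 37, in chk
    print("t",s["clock"].round(2),"eef",s["eef_pos"].round(4),"F",F.round(1),"pin top",len(q),np.median(q[:,2]).round(4),"arm",k.round(1),m.sum())
              ^^^^^^^^^^^^^^^^
AttributeError: 'float' object has no attribute 'round'
```

```bash
sed -i 's/s\["clock"\].round(2)/round(s["clock"],2)/' h.py; python3 -m jog '0 -0.002 0 0 0 0;0 -0.002 0 0 0 0;0 -0.002 0 0 0 0;0 -0.002 0 0 0 0;0 -0.002 0 0 0 0' |grep -E "eef|force";python3 -c "from h import *;chk()"
```

```text
eef_pos: [0.4992, 0.1681, 0.0953]
wrist_force: [-0.3, 0.7, 1.1]
grip_force: 0.4
t 15.05 eef [0.4992 0.1681 0.0953] F [-0.3  0.7  1.1] pin top 32 0.1077 arm 50.3 130
```

```bash
for i in 1 2; do python3 -m jog '0 -0.0012 0 0 0 0;0 -0.0012 0 0 0 0;0 -0.0012 0 0 0 0;0 -0.0012 0 0 0 0;0 -0.0012 0 0 0 0' |grep -E "wrist_force";python3 -c "from h import *;chk()"; done
```

```text
wrist_force: [-0.1, 1.3, -0.8]
t 15.6 eef [0.5036 0.1639 0.0954] F [-0.1  1.3 -0.8] pin top 32 0.1079 arm 46.0 123
wrist_force: [0.0, 0.6, 0.5]
t 16.15 eef [0.5081 0.1599 0.0953] F [0.  0.6 0.5] pin top 34 0.1059 arm 41.0 115
```

```bash
cat >> h.py <<'E'
def armw():
    ci=camera_info("wrist");im,D=read_camera("wrist");P=cloud(ci,D)
    q=P[(P[...,2]>.124)&(P[...,2]<.133)];d=q[:,:2]-[.471,.085];r=np.hypot(*d.T);m=(r>.04)&(r<.08)
    print("armw",m.sum(),cv2.minAreaRect(q[m][:,:2].astype(np.float32)))
E
python3 -c "from h import *;armw()"; python3 -m jog '0 -0.001 0 0 0 0;0 -0.001 0 0 0 0;0 0 0 0 0 0' |grep -E "wrist_force";python3 -c "from h import *;chk()"
```

```text
armw 6744 ((0.5029197335243225, 0.13641253113746643), (0.04156804084777832, 0.051033977419137955), 46.09893035888672)
wrist_force: [0.4, -0.3, -0.1]
t 16.55 eef [0.5096 0.1585 0.0953] F [ 0.4 -0.3 -0.1] pin top 33 0.1058 arm 39.2 111
```

```bash
for i in 1 2 3; do python3 -m jog '0 -0.001 0 0 0 0;0 0 0 0 0 0' |grep -E "wrist_force";python3 -c "from h import *;chk()"; done
```

```text
wrist_force: [0.3, 0.7, -0.6]
t 16.8 eef [0.5103 0.1579 0.0953] F [ 0.3  0.7 -0.6] pin top 35 0.1066 arm 38.6 117
wrist_force: [1.0, 0.3, 0.6]
t 17.05 eef [0.511  0.1572 0.0953] F [1.  0.3 0.6] pin top 40 0.093 arm 37.8 121
wrist_force: [-0.2, -0.6, 0.4]
t 17.3 eef [0.5118 0.1565 0.0953] F [-0.2 -0.6  0.4] pin top 40 0.09 arm 36.7 113
```

The pin dropped: its head top went from 108 to 90 mm, and the force stayed about 1 N. I'll back off, lift and go over the pin.

```bash
python3 -m jog '0 0.005 0 0 0 0;0 0.01 0 0 0 0;0 0 -0.03 0 0 0;0 0 -0.04 0 0 0;0 0 -0.025 0 0 0' |grep -E "eef|force"; python3 -m jog '0.0418 -0.02 0 0 0 0;0.0418 -0.02 0 0 0 0;0.0418 -0.02 0 0 0 0;0 0 0 0 0 0;0 0 0 0 0 0'
python3 - <<'E'
from h import *
im,D,ci=pinhead(.082,.096);cv2.imwrite("pics/w6.png",im)
E
```

```text
eef_pos: [0.5008, 0.1673, 0.1933]
wrist_force: [0.3, 0.1, 0.3]
grip_force: 0.0
clock: 18.35
eef_pos: [0.4608, 0.033, 0.1907]
tcp_rot: [-180.0, 0.0, -132.1]
wrist_force: [0.4, 0.9, 0.8]
width: -0.0
grip_force: 0.0
1 [ 49 116  34  39 410] [ 71.6 132.8] 0.0891 ray [ 0.5292 -0.1052  0.0891] [ 0.5244 -0.121   0.082 ] [ 0.5439 -0.0969  0.096 ]
4 [259 193  30  31 691] [273.6 208.1] 0.0892 ray [0.461  0.0311 0.0892] [0.4507 0.021  0.082 ] [0.4727 0.0427 0.0917]
tcp [0.4608 0.033  0.1907] [-1.7998e+02  5.0000e-02 -1.3207e+02] F [0.42 0.91 0.81]
```

```bash
python3 -m jog '0 0 0.035 0 0 0;0 0 0.04 0 0 0;0 0 0.022 0 0 0;0 0 0.008 0 0 0;0 0 0 0 0 0' |grep -E "eef|force"; python3 -m jog '0 0 0.002 0 0 0;0 0 0.002 0 0 0;0 0 0 0 0 0'|grep -E "eef|wrist_f"
```

```text
eef_pos: [0.461, 0.0339, 0.0846]
wrist_force: [-0.1, 0.3, 0.5]
grip_force: 0.0
eef_pos: [0.4618, 0.0336, 0.082]
wrist_force: [-0.8, 0.9, 0.1]
```

```bash
python3 -m jog '0 0 0.001 0 0 0;0 0 0.001 0 0 0;0 0 0 0 0 0'|grep -E "eef|wrist_f";  python3 - <<'E'
from h import *
im,D,ci=pinhead(.075,.0905);P=cloud(ci,D)
for u in(268,275,282):
    c=P[:,u];i=np.where((c[:,2]>.08)&(np.hypot(c[:,0]-.461,c[:,1]-.033)<.03))[0];print(u,[(int(k),c[k].round(3).tolist()) for k in i[:24:3]])
E
```

```text
eef_pos: [0.4612, 0.0333, 0.0794]
wrist_force: [-0.0, -0.3, -0.8]
1 [249 249  48  30 785] [272.1 262.8] 0.0855 ray [0.4562 0.0254 0.0855] [0.4503 0.0205 0.0751] [0.4702 0.0393 0.0905]
2 [318 316  32  14 282] [332.3 323.1] 0.0794 ray [0.4582 0.0733 0.0794] [0.4531 0.0685 0.075 ] [0.4638 0.0819 0.0858]
tcp [0.4612 0.0333 0.0794] [ 1.8000e+02  1.0000e-02 -1.3201e+02] F [-0.02 -0.27 -0.78]
268 [(255, [0.457, 0.023, 0.081]), (258, [0.456, 0.023, 0.084]), (261, [0.457, 0.023, 0.086]), (264, [0.457, 0.024, 0.088]), (267, [0.458, 0.024, 0.089]), (270, [0.455, 0.022, 0.099]), (273, [0.455, 0.022, 0.102]), (276, [0.455, 0.022, 0.103])]
275 [(255, [0.454, 0.025, 0.08]), (258, [0.454, 0.025, 0.084]), (261, [0.454, 0.025, 0.088]), (264, [0.455, 0.026, 0.088]), (267, [0.455, 0.027, 0.089]), (270, [0.453, 0.024, 0.099]), (273, [0.453, 0.024, 0.102]), (276, [0.453, 0.024, 0.104])]
282 [(256, [0.452, 0.028, 0.081]), (259, [0.452, 0.028, 0.084]), (262, [0.452, 0.028, 0.086]), (265, [0.452, 0.028, 0.089]), (268, [0.451, 0.026, 0.098]), (271, [0.451, 0.026, 0.1]), (274, [0.451, 0.026, 0.102]), (277, [0.451, 0.026, 0.104])]
```

```bash
python3 -m jog '0 0 0.001 0 0 0;0 0 0.001 0 0 0;0 0 0.001 0 0 0;0 0 0.001 0 0 0;0 0 0 0 0 0'|grep -E "eef|wrist_f"; for i in 1 2 ; do python3 -m jog '0 0 0.001 0 0 0;0 0 0 0 0 0'|grep -E "eef|wrist_f"; done
```

```text
eef_pos: [0.4619, 0.0335, 0.0761]
wrist_force: [-0.5, -0.4, 3.6]
eef_pos: [0.4619, 0.0335, 0.075]
wrist_force: [-0.4, -0.1, 3.8]
eef_pos: [0.4618, 0.0336, 0.0739]
wrist_force: [-0.9, 0.5, 3.2]
```

```bash
for i in 1 2 3; do python3 -m jog '0 0 0.0005 0 0 0;0 0 0.0005 0 0 0;0 0 0 0 0 0'|grep -E "eef|wrist_f"; done; python3 -c "from h import *;chk()"
```

```text
eef_pos: [0.4618, 0.0336, 0.0729]
wrist_force: [-1.0, 0.8, 5.7]
eef_pos: [0.4619, 0.0337, 0.0723]
wrist_force: [-2.7, 0.6, 8.4]
eef_pos: [0.4621, 0.0338, 0.0721]
wrist_force: [-5.6, 2.8, 16.1]
t 21.35 eef [0.4621 0.0338 0.0721] F [-5.6  2.8 16.1] pin top 45 0.5098 arm 40.4 180
```

Run:
```python
from h import *
ci=camera_info("wrist");im,D=read_camera("wrist");P=cloud(ci,D)
q=P[(np.hypot(P[...,0]-.461,P[...,1]-.033)<.013)];h=q[(q[:,2]>.07)&(q[:,2]<.095)]
print(len(h),np.percentile(h[:,2],[50,80,90,95,99]))
for u in(262,272,284):
    c=P[:,u];print(u,[(k,c[k].round(3).tolist()) for k in range(240,290,3)])
```

```text
1005 [0.08199112 0.09124849 0.09298419 0.0940305  0.09480455]
262 [(240, [0.458, 0.019, 0.062]), (243, [0.459, 0.02, 0.062]), (246, [0.46, 0.021, 0.062]), (249, [0.461, 0.023, 0.061]), (252, [0.461, 0.022, 0.067]), (255, [0.46, 0.022, 0.072]), (258, [0.46, 0.022, 0.074]), (261, [0.46, 0.022, 0.078]), (264, [0.459, 0.022, 0.082]), (267, [0.46, 0.023, 0.082]), (270, [0.458, 0.021, 0.091]), (273, [0.458, 0.021, 0.095]), (276, [0.457, 0.02, 0.098]), (279, [0.458, 0.021, 0.099]), (282, [0.458, 0.021, 0.101]), (285, [0.458, 0.021, 0.103]), (288, [0.457, 0.021, 0.107])]
272 [(240, [0.455, 0.023, 0.061]), (243, [0.455, 0.024, 0.062]), (246, [0.456, 0.025, 0.062]), (249, [0.456, 0.024, 0.068]), (252, [0.455, 0.024, 0.072]), (255, [0.456, 0.024, 0.075]), (258, [0.455, 0.024, 0.079]), (261, [0.455, 0.024, 0.082]), (264, [0.456, 0.024, 0.083]), (267, [0.456, 0.025, 0.085]), (270, [0.455, 0.024, 0.091]), (273, [0.455, 0.024, 0.093]), (276, [0.455, 0.023, 0.097]), (279, [0.455, 0.024, 0.099]), (282, [0.455, 0.024, 0.101]), (285, [0.455, 0.023, 0.104]), (288, [0.455, 0.024, 0.105])]
284 [(240, [0.449, 0.026, 0.063]), (243, [0.451, 0.028, 0.062]), (246, [0.452, 0.029, 0.062]), (249, [0.453, 0.03, 0.062]), (252, [0.452, 0.029, 0.069]), (255, [0.452, 0.029, 0.072]), (258, [0.452, 0.029, 0.075]), (261, [0.452, 0.029, 0.079]), (264, [0.452, 0.029, 0.082]), (267, [0.453, 0.029, 0.083]), (270, [0.451, 0.027, 0.092]), (273, [0.451, 0.027, 0.093]), (276, [0.451, 0.027, 0.097]), (279, [0.451, 0.027, 0.099]), (282, [0.451, 0.027, 0.102]), (285, [0.451, 0.027, 0.104]), (288, [0.451, 0.027, 0.106])]
```

The head now meets the lug's face with its top at about 84 mm, so it looks home. I'll lift away and verify.

```bash
python3 -m jog '0 0 -0.01 0 0 0;0 0 -0.03 0 0 0;0 0 -0.04 0 0 0;0 0 -0.03 0 0 0;0 0 0 0 0 0'|grep -E "eef|wrist_f"; python3 -m jog '0 0 0 0 0 0;0 0 0 0 0 0'|grep wrist
python3 - <<'E'
from h import *
im,D,ci=pinhead(.079,.09);P=cloud(ci,D)
c=(np.hypot(P[...,0]-.461,P[...,1]-.033)<.008)&(P[...,2]>.07)&(P[...,2]<.1);print("head top",np.median(P[c][:,2]))
l=(P[...,2]>.057)&(P[...,2]<.067)&(np.hypot(P[...,0]-.457,P[...,1]-.013)<.01);print("lug",l.sum(),np.median(P[l][:,2]))
cv2.imwrite("pics/w7.png",cv2.resize(im[150:270,200:350],(750,600),interpolation=2))
E
```

```text
eef_pos: [0.4637, 0.0336, 0.1847]
wrist_force: [-0.5, -0.4, -0.9]
wrist_force: [-0.7, -0.7, 0.2]
1 [ 43 118  33  39 333] [ 65.4 134.4] 0.0847 ray [ 0.5292 -0.1051  0.0847] [ 0.5246 -0.1205  0.0791] [ 0.5424 -0.097   0.09  ]
3 [259 199  31  30 710] [273.9 213.6] 0.0847 ray [0.4614 0.0328 0.0847] [0.4511 0.0226 0.079 ] [0.4738 0.0448 0.0872]
tcp [0.4604 0.0331 0.1792] [ 1.7992e+02 -1.1000e-01 -1.3201e+02] F [-0.66 -0.66  0.25]
head top 0.0849419121564285
lug 467 0.061946848451527335
```

View pics/w7.png

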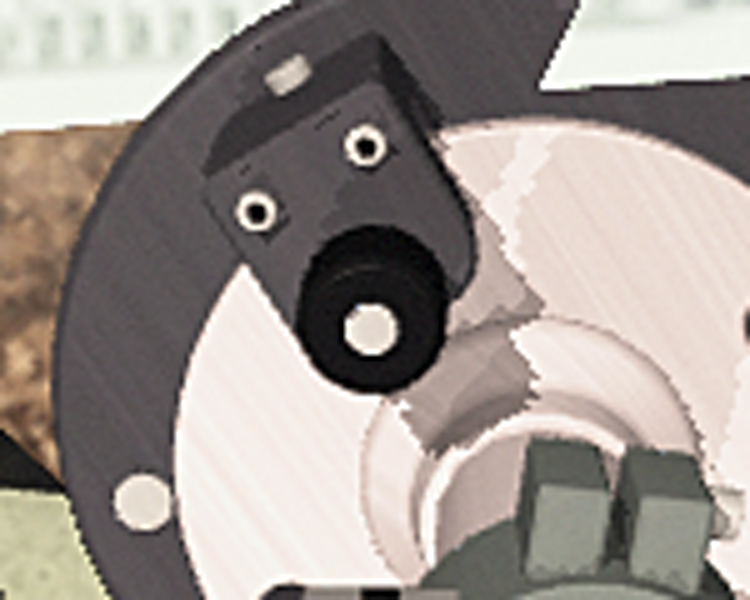

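The picture shows the head at (372,310) flush on the lug with no shank visible. The head top is 22.8 mm above the lug face against 22.5 mm nominal, so it is seated.

```bash
python3 -c "from h import *;print(env.hand_in())"
```

```text
the job is handed in; nothing more can be done
None
```

I handed the job in with the pin through the bracket and bushing and its head seated on the lug, measured 22.8 mm from lug face to head top against 22.5 mm nominal. It took about 22 s of the 64 s, the wrist force peaked at about 17 N in my readings, and I got no verdict back from the hand-in.

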